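# Return stray hydraulic fittings to their stock bins

## Robot

A 6-joint arm with a two-finger parallel gripper is mounted at the origin on the work surface. World frame = base frame: x ahead of the robot, y to its left, z up, the work surface at z = 0. Lengths are in m, angles in rad, forces in N, time in s.
With the tool pointing down it reaches from about 0.425 to 1.125 m from the base axis. Payload 14.9 kg.
Tool frame: the origin (TCP) lies where the fingers leave the gripper's body, on its centre line; the fingertips stand 78 mm ahead of it and the grasp point (between the pads) lies 60 mm ahead of it; z points along the fingers, y is the line along which they close (so a half turn about z gives the same grasp; the last joint's range is limited). The gripper opens to 91 mm and grips with 3 to 60 N. Pads are 32 mm wide; open, the fingers measure 118 mm over their backs; the gripper's body (76 mm by 178 mm) begins 60 mm behind the grasp point.
Start: joints at [1.09, 0.379, 1.734, -0, 1.028, -0.033], TCP at [0.303, 0.631, 0.292] pointing down, gripper open.
Joint ranges: [-2.77, 2.77], [-0.74, 2.19], [0, 2.66], [-1.06, 4.2], [0.31, 2.87], [-3.08, 3.08]. Speed limits (rad/s): [1.89, 1.89, 2.39, 3.14, 3.14, 3.14].

## Interface

Orientations are given as a unit quaternion [w, x, y, z].
In Python, from station import robot, cams, close_job gives the robot as it stands.
- The arm moves only by the tool send_rows, never from a script. Its argument "series" is a list of rows, each a list of 7 numbers: the turn, a rotation vector about the tool's x, y, z in units of 180 degrees (1.0 is 180 degrees), then the shift along the tool's x, y, z in units of 100 cm (1.0 is 100 cm), then the opening, from -1 (shut) to 1 (fully open). In form: [[ax, ay, az, x, y, z, fingers], ...]. A call has 1 to 5 rows; each row is the pose to reach, as a shift and turn from the pose commanded when the call began, along the tool's axes at that moment, turning the shorter way round; what a row does not reach only later rows make up. A row lasts 1/8 s, in which the tool goes at most 62.5 mm and 10.7 degrees, less where a joint would pass 70% of its speed; a pose out of reach is approached as far as the arm can. A call with a number of a shift or a turn outside -1 to 1 is refused whole. A call with a gripper value outside its range is refused whole. The fingers move at their own pace and stop on an object; the grip force is fixed at half the most. Time passes only in rows, so rows that repeat a pose let the fingers close. It gives the time, the measured TCP pose, the force, the opening and the grip force at its end, in the units of the state.
- robot.sense(): the state, without advancing time (a new reading comes with each control period).
- cams.camera(name): name is "side" or "top" or "wrist"; returns a dict with "color" (480x640x3 uint8, red, green, blue), "range_z" (480x640 float32, m along the optical axis (not along the pixel's ray), 0 where there is no reading), "fx", "fy", "cx", "cy" (pixels), "dist_coeffs" ([k1, k2, p1, p2, k3] as OpenCV has them; the pictures are not rectified), "rvec" (rotation vector, rad) and "tvec" (3), from world to camera coordinates, as OpenCV has them. Camera axes: x right, y down, z forward; pixel columns grow to the right and rows downward; lengths in m; the calibration is good to about 2 mm. A picture is of the moment at which its call begins.
- close_job(): hands the job in; it is judged then, once.
The state is a dict: "t": time; "joint_pos": joint angles; "qd": joint speeds; "joint_torque": joint torques, N m; "tcp_pos": TCP position; "eef_rot": TCP orientation; "force": force on the tool from outside, world axes, zero at the start; "wrist_torque": the same for the moment, N m; "gripper_width": opening from 0.0 (shut) to 1.0 (fully open); "grasp_force": force on a finger pad.
Only numpy, scipy, OpenCV 4.12 (cv2) and the standard library are available. Lean on these libraries where they do the work, as an engineer would, in place of code of your own. Each camera call takes 0.05 s, during which the arm holds its last target. There are 200 camera calls.

## Task

Four stray fittings lie on the stock-room bench: put each one back in the grey bin that holds its own kind, straight coupling with the couplings, tee with the tees, nut with the nuts, crimp sleeve with the sleeves. Lower each one down inside its bin and let go of it there, rather than dropping it in from above the rim, so the threads are not damaged. Leave the roll of tape and the grease tin that stand among them where they are.

Things in the scene. Friction and masses are not known exactly. Their poses are not given: they have to be found in the camera images.
- coupling: Loose straight swivel coupling, plain zinc-plated steel, 0.18 kg, 90 mm long, dumbbell-shaped along its x: a round body 20 mm across between two hexagon nuts, each 20 mm long, 32 mm across the flats (37 mm over the corners, sideways). Lies on the flats of both nuts. Origin: its middle, on the centre line, 16 mm above what it lies on; z up. The bare round middle is 44 mm long.
- tee: Loose tee fitting, plain zinc-plated steel, 0.15 kg, a T. Round threaded ends 22 mm across, faces 38 mm from the origin; middle block a 27 mm cube, square to the axes. Lies flat on the block: origin (middle of block, where the ends' centre lines cross) 13.5 mm up, top 27 mm. The straight run lies along its x (ends at +x and -x, 76 mm overall), the branch points along its +y.
- nut: Loose hexagon union nut, zinc-plated steel, 0.17 kg, 41 mm across the flats (47 mm across the corners), 24 mm high, with a 26 mm through hole; lies flat. Origin: its centre, 12 mm above what it lies on; z along the hole, up. Its +x and -x axes pass square through two parallel flats.
- sleeve: Loose crimp sleeve, plain zinc-plated steel, about 0.10 kg, a round tube 32 mm outside, 25 mm inside, 42 mm high, standing upright. Origin: its centre, 21 mm above what it stands on; z along the tube.
- bin_coupling: Grey stock bin, fixed, full of straight dumbbell-shaped couplings. Outside 150 (its x) x 110 mm (its y), walls 3 mm: 144 x 104 mm inside. Rim 75 mm above the bench; only the front wall (-x, towards the robot) and the first 30 mm of the sides are 53 mm high. The stock is a firm level bed, 38 mm above the bench, that carries what is laid on it. Origin: middle of the underside.
- bin_tee: Grey stock bin, fixed, full of T-shaped tees. Outside 150 (its x) x 110 mm (its y), walls 3 mm: 144 x 104 mm inside. Rim 75 mm above the bench; only the front wall (-x, towards the robot) and the first 30 mm of the sides are 53 mm high. The stock is a firm level bed, 38 mm above the bench, that carries what is laid on it. Origin: middle of the underside.
- bin_nut: Grey stock bin, fixed, full of hexagon nuts. Outside 150 (its x) x 110 mm (its y), walls 3 mm: 144 x 104 mm inside. Rim 75 mm above the bench; only the front wall (-x, towards the robot) and the first 30 mm of the sides are 53 mm high. The stock is a firm level bed, 38 mm above the bench, that carries what is laid on it. Origin: middle of the underside.
- bin_sleeve: Grey stock bin, fixed, full of round crimp sleeves. Outside 150 (its x) x 110 mm (its y), walls 3 mm: 144 x 104 mm inside. Rim 75 mm above the bench; only the front wall (-x, towards the robot) and the first 30 mm of the sides are 53 mm high. The stock is a firm level bed, 38 mm above the bench, that carries what is laid on it. Origin: middle of the underside.
- tape_roll: Bystander to leave where it is: loose roll of white thread-sealing tape lying flat, a ring 54 mm outside, 38 mm inside, 19 mm high. Origin: centre of its underside.
- grease_tin: Bystander to leave where it is: loose dark steel tin with a tan band, standing, 63 mm across, 52 mm high. Origin: centre of its underside.

How it is judged:
By the outcome, as a careful person would: the job done as asked, in the order asked, and still so for the second after the job is handed in, with the robot touching nothing.
It also fails if it takes over 104 s, if anything falls off the work surface, if the arm or the gripper's body presses on something with over 40 N, if the wrist force passes 120 N, or if a joint passes its speed limit or range.

## Working session

There is one attempt and no reset: what is moved stays moved. The work goes in short steps, Python scripts to look and compute and a tool call to move; the robot and the scene stay as the last step left them, time stands still between calls to the robot, and variables do not carry over. Pictures are saved under pics/ and viewed, at most 14 in all, crops included, and the job is handed in when it is done.

Besides the shell and the picture viewer there is one more tool, called after "Request:" as name([rows], argument=value, ...), one row to a line, values as JSON. send_rows: Moves the arm, as the interface text tells. Shifts and turns lie within -1 to 1; 1 stands for 100 cm of shift or 180 degrees of turn. Its arguments: {"type":"object","properties":{"series":{"type":"array","items":{"type":"array","items":{"type":"number"}}}},"required":["series"]}

```bash
ls; mkdir -p pics
cat > h.py <<'E'
from station import robot, cams
import cv2, numpy as np
def shot(n):
    c=cams.camera(n); c['K']=np.array([[c['fx'],0,c['cx']],[0,c['fy'],c['cy']],[0,0,1.]]); c['d']=np.array(c['dist_coeffs'],float)
    c['R']=cv2.Rodrigues(np.array(c['rvec'],float))[0]; c['t']=np.array(c['tvec'],float).reshape(3); return c
def ray(c,uv,z):
    p=cv2.undistortPoints(np.array(uv,float).reshape(-1,1,2),c['K'],c['d']).reshape(-1,2)
    d=np.c_[p,np.ones(len(p))]@c['R']; o=-c['R'].T@c['t']
    return o+d*((z-o[2])/d[:,2])[:,None]
def cloud(c):
    v,u=np.mgrid[0:480,0:640]; p=cv2.undistortPoints(np.stack([u,v],-1).reshape(-1,1,2).astype(float),c['K'],c['d']).reshape(-1,2)
    z=c['range_z'].reshape(-1); P=(np.c_[p,np.ones(len(p))]*z[:,None]-c['t'])@c['R']; P[z==0]=np.nan
    return P.reshape(480,640,3)
def save(c,n): cv2.imwrite('pics/'+n,c['color'][:,:,::-1])
E
python3 - <<'E'
from h import *
import pickle
for n in('top','side'):
    c=shot(n); save(c,n+'0.png'); pickle.dump(c,open(n+'0.pkl','wb'))
    print(n,-c['R'].T@c['t'],c['R'][2],c['fx'],(c['range_z']>0).mean())
print(robot.sense())
E
```

```text
pics
top [0.37192072 0.01412674 1.17951355] [ 0.13908257  0.00225473 -0.99027822] 610.2169746133138 0.9960611979166667
side [0.16327214 0.35840257 0.5991576 ] [ 0.46833783 -0.46910202 -0.74873425] 433.87682161758516 0.9960286458333333
{'t': 0.1, 'joint_pos': array([ 1.08969002e+00,  3.79360064e-01,  1.73469932e+00,  1.03027327e-05,
        1.02853113e+00, -3.32913108e-02]), 'qd': array([-3.06260593e-03, -2.97176937e-03, -2.15776330e-04,  3.14565181e-05,
        2.88485002e-03, -1.99584814e-04]), 'joint_torque': array([-9.61135593e-04, -7.65046406e+01, -4.35288763e+01,  6.52272510e-02,
        3.97861458e-02,  3.23578843e-05]), 'tcp_pos': array([0.30296967, 0.63073555, 0.29166248]), 'eef_rot': array([-1.31180029e-04,  2.22043830e-01,  9.75036558e-01, -4.81396377e-04]), 'force': array([ 0.27294389, -0.19331143,  0.08879596]), 'wrist_torque': array([-0.03193452, -0.01756919,  0.01202025]), 'grasp_force': 0.0, 'gripper_width': 1.0011974464699576}
```

View pics/top0.png

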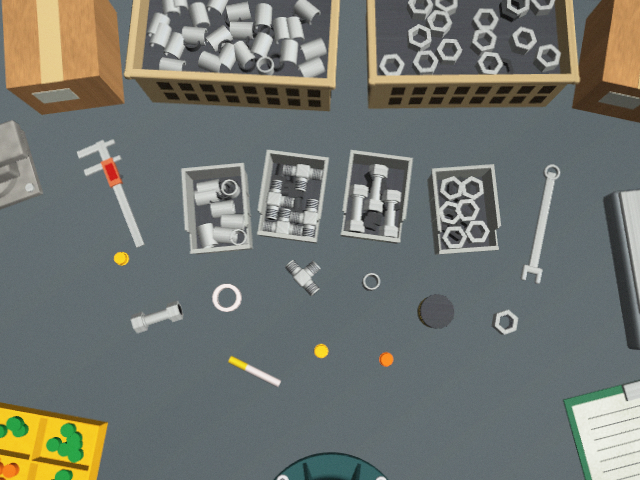

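View pics/side0.png

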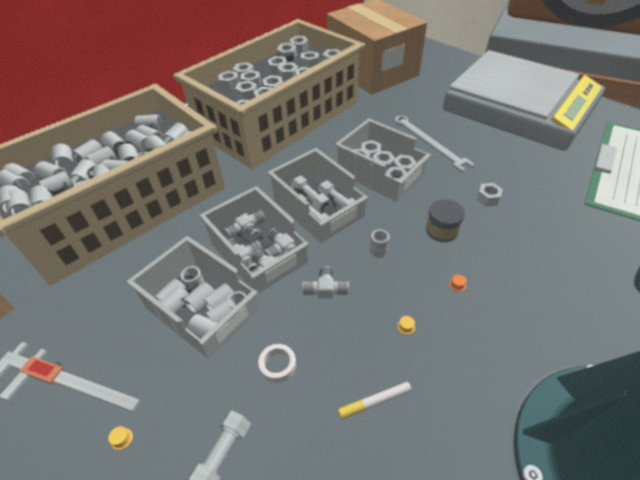

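The top view shows the bins, left to right: sleeve (215,208), tee (293,196), coupling (377,196) and nut (465,209). The strays are the coupling (157,318), tee (304,275), sleeve (371,281) and nut (506,321). The tape is at (227,297) and the tin at (436,311). The side view agrees.

Run:
```python
from h import *
import pickle
top=pickle.load(open('top0.pkl','rb')); side=pickle.load(open('side0.pkl','rb'))
P=cloud(top); S=cloud(side)
b=P[330:420,250:420,2]; print('bench z',np.nanmedian(b),np.nanstd(b), np.nanmedian(S[300:400,450:500,2]))
g=cv2.cvtColor(top['color'],cv2.COLOR_RGB2GRAY)
H={'coupling':(157,318,.032),'tee':(304,275,.02),'sleeve':(371,281,.042),'nut':(506,321,.024),'tape':(227,297,.019),'tin':(436,311,.052)}
for n,(u,v,h) in H.items():
    w=34; sl=(slice(v-w,v+w),slice(u-w,u+w))
    m=(P[sl][...,2]>.007).astype(np.uint8)
    if n!='tin': m2=(g[sl]>120).astype(np.uint8)
    else: m2=m
    for nm,mm in(('depth',m),('gray',m2)):
        k,l,st,ce=cv2.connectedComponentsWithStats(mm); i=1+np.argmin(np.hypot(*(ce[1:]-w).T)-0.01*st[1:,4])
        cs,_=cv2.findContours((l==i).astype(np.uint8),cv2.RETR_EXTERNAL,cv2.CHAIN_APPROX_NONE); c=max(cs,key=cv2.contourArea).reshape(-1,2)+[u-w,v-w]
        X=ray(top,c,h)[:,:2]; r=cv2.minAreaRect((X*1000).astype(np.float32)); cc,rad=cv2.minEnclosingCircle((X*1000).astype(np.float32))
        hz=P[sl][...,2][l==i]
        print(n,nm,st[i,4],'rect',np.round(r[0],1),np.round(r[1],1),round(r[2],1),'circ',np.round(cc,1),round(rad,1),'z95',np.round(np.nanpercentile(hz,[50,95]),4))
# bins: rim points by height
for n,(u,v) in {'b_sleeve':(215,208),'b_tee':(293,196),'b_coup':(377,196),'b_nut':(465,209)}.items():
    for nm,C,in(('top',P),('side',S)):
        c0=ray(top,[(u,v)],.04)[0]
        A=C.reshape(-1,3); q=A[(abs(A[:,2]-.075)<.005)&(np.hypot(*(A[:,:2]-c0[:2]).T)<.105)][:,:2]
        if nm=='top': 
            f=A[(A[:,2]>.047)&(A[:,2]<.085)&(np.hypot(*(A[:,:2]-c0[:2]).T)<.105)][:,:2]
        r=cv2.minAreaRect((q*1000).astype(np.float32)); print(n,nm,len(q),np.round(r[0],1),np.round(r[1],1),round(r[2],1))
    r=cv2.minAreaRect((f*1000).astype(np.float32)); print('   all',np.round(r[0],1),np.round(r[1],1),round(r[2],1),np.round(cv2.boxPoints(r)).tolist())
```

```text
bench z -0.0006121397453829714 0.0033878842247630917 0.0013665482735562666
coupling depth 773 rect [383.7 333.9] [36.4 96.9] 19.0 circ [384.7 334.1] 48.9 z95 [0.025 0.033]
coupling gray 687 rect [383.2 333.2] [35.3 98.6] 18.6 circ [383.5 333.5] 50.0 z95 [0.0257 0.0332]
tee depth 646 rect [471.7  55.7] [75.7 51.2] 45.9 circ [464.   63.2] 38.7 z95 [0.0229 0.0283]
tee gray 515 rect [472.7  53.8] [77.  49.8] 46.1 circ [464.7  61.8] 39.0 z95 [0.0232 0.0287]
sleeve depth 136 rect [455.7 -64.8] [30.2 33.1] 45.5 circ [455.5 -65.2] 16.9 z95 [0.0395 0.0438]
sleeve gray 116 rect [456.7 -67.6] [29.9 31.8] 0.9 circ [457.5 -67.5] 16.5 z95 [0.0396 0.0438]
nut depth 359 rect [ 384.5 -321. ] [42.2 48.4] 18.8 circ [ 385.4 -321. ] 24.7 z95 [0.022  0.0265]
nut gray 300 rect [ 385.  -323.4] [47.1 42. ] 45.2 circ [ 385.3 -323.4] 23.8 z95 [0.0226 0.0269]
tape depth 345 rect [422.8 204.8] [51.1 53.4] 1.0 circ [422.9 205. ] 27.5 z95 [0.0175 0.0213]
tape gray 440 rect [423.7 205.7] [53.  55.4] 1.0 circ [423.1 205.7] 28.8 z95 [0.0168 0.0211]
tin depth 986 rect [ 402.1 -185.4] [64.2 64.4] 45.3 circ [ 402.5 -184
[... 236 characters left out ...]
9.2 206.9] [160.2 153. ] 6.2 [[501.0, 274.0], [518.0, 122.0], [677.0, 139.0], [661.0, 292.0]]
b_tee top 965 [632.2  78. ] [140.8 197. ] 4.3
b_tee side 1211 [634.6  78.1] [144.1 196.5] 6.3
   all [612.4  82.3] [202.2 159.8] 83.1 [[521.0, -9.0], [680.0, -28.0], [704.0, 173.0], [545.0, 192.0]]
b_coup top 751 [633.3 -79.2] [209.2 120.7] 82.9
b_coup side 767 [635.6 -79.1] [209.5 123.5] 83.0
   all [613.8 -76.8] [209.2 159.8] 83.2 [[522.0, -171.0], [681.0, -190.0], [706.0, 18.0], [547.0, 37.0]]
b_nut top 717 [ 612.4 -239.3] [120.7 119.6] 4.8
b_nut side 657 [ 615.2 -240.7] [123.2 121.8] 5.0
   all [ 592.8 -241. ] [159.9 119.9] 4.7 [[508.0, -188.0], [518.0, -307.0], [677.0, -294.0], [668.0, -175.0]]
```

```bash
cat >> h.py <<'E'
from scipy.spatial.transform import Rotation as Ro
def go(x,y,z,close_deg,s=None,at=None):
    """row for grasp point at x,y,z m, closing axis at close_deg (mod 180); at=(pos,quat) if starting elsewhere"""
    s=robot.sense(); q=s['eef_rot']; R=Ro.from_quat([q[1],q[2],q[3],q[0]]); 
    yt=R.as_matrix()[:,1]; cur=np.degrees(np.arctan2(yt[1],yt[0])); out=[]
    p=np.array([x,y,z+.06]); d=R.inv().apply(p-s['tcp_pos'])
    for dl in sorted([((close_deg-cur+90)%180)-90+k for k in(-180,0,180)],key=abs)[:2]:
        c=np.radians(cur+dl); T=np.array([[np.sin(c),np.cos(c),0],[-np.cos(c),np.sin(c),0],[0,0,-1.]])
        T=np.c_[[np.sin(c)*-1,np.cos(c),0],[np.cos(c),np.sin(c),0],[0,0,-1]]
        rv=(R.inv()*Ro.from_matrix(T)).as_rotvec()/np.pi
        rel=(np.degrees(s['joint_pos'][5]-s['joint_pos'][0])-dl+np.degrees(np.arctan2(y,x)))
        out.append((np.round(rv,4),'j6~%.0f'%rel))
    print('shift',np.round(d,4),'turns',out,'dist',round(float(np.linalg.norm(d)),3))
E
python3 - <<'E'
from h import *
import pickle
top=pickle.load(open('top0.pkl','rb')); side=pickle.load(open('side0.pkl','rb'))
A=np.r_[cloud(top).reshape(-1,3),cloud(side).reshape(-1,3)]
for n,c0,yaw in(('sleeve',(.590,.207),6.3),('tee',(.612,.077),-6.5),('coup',(.612,-.080),-6.9),('nut',(.593,-.241),4.8)):
    c0=np.array(c0)
    for _ in range(3):
        a=np.radians(yaw); L=(A[:,:2]-c0)@np.array([[np.cos(a),-np.sin(a)],[np.sin(a),np.cos(a)]])
        f=(A[:,2]>.045)&(A[:,2]<.085)&(abs(L[:,0])<.085)&(abs(L[:,1])<.064)
        r=cv2.minAreaRect((A[f][:,:2]*1000).astype(np.float32)); w,h=r[1]; an=r[2]
        yaw=(an+45)%90-45; c0=np.array(r[0])/1000
        # robust centre: medians of side walls
        le=L[f&(abs(L[:,1]-.0535)<.006)&(abs(L[:,0])<.06),1]; ri=L[f&(abs(L[:,1]+.0535)<.006)&(abs(L[:,0])<.06),1]
    print(n,np.round(c0,4),np.round(r[1],1),round(yaw,1),np.median(le),np.median(ri),len(le),len(ri))
go(.3826,.3372,.16,19)
E
```

```text
sleeve [0.5903 0.207 ] [162.2 128. ] 6.3 nan -0.05770743742020366 0 67
tee [0.614  0.0833] [119.6 162.8] -6.9 0.05405343718908653 -0.05321623085613672 701 761
coup [ 0.6161 -0.0737] [119.5 163.7] -6.9 0.05498721158634961 -0.05262224303882907 679 854
nut [ 0.595  -0.2422] [163.6 122.4] 5.0 0.05569555532625026 -0.052630711077989514 850 1141
shift [-0.1989 -0.23    0.0719] turns [(array([-3.000e-04,  1.000e-04,  2.519e-01]), 'j6~22'), (array([-1.000e-04, -4.000e-04, -7.481e-01]), 'j6~-158')] dist 0.312
  return _methods._mean(a, axis=axis, dtype=dtype,
  ret = ret.dtype.type(ret / rcount)
```

Request:
send_rows([
  [0, 0, 0.06, -0.05, -0.0575, 0.018, 1],
  [0, 0, 0.12, -0.1, -0.115, 0.036, 1],
  [0, 0, 0.18, -0.15, -0.1725, 0.054, 1],
  [0, 0, 0.252, -0.199, -0.23, 0.072, 1],
  [0, 0, 0.252, -0.199, -0.23, 0.072, 1],
])

```text
t: 0.72
tcp_pos: [0.3829, 0.3357, 0.2198]
eef_rot: [0.0, 0.582, 0.813, 0.0]
force: [1.2, 0.1, 0.4]
gripper_width: 0.999
grasp_force: 0.0
```

Request:
send_rows([
  [0, 0, 0, 0, 0, 0, 1],
  [0, 0, 0, 0, 0, 0, 1],
])

```text
t: 0.98
tcp_pos: [0.3831, 0.3379, 0.2205]
eef_rot: [0.0, 0.581, 0.814, 0.0]
force: [0.6, 0.1, -0.3]
gripper_width: 0.998
grasp_force: 0.0
```

Run:
```python
from h import *
s=robot.sense(); print(s['t'],s['tcp_pos'],s['eef_rot'],s['joint_pos'])
c=shot('wrist'); save(c,'w1.png'); print(-c['R'].T@c['t'],c['R'][2])
print(cv2.projectPoints(np.array([[.3826,.3372,.016],[.3826-.045*.326,.3372+.045*.946,.016]]),cv2.Rodrigues(c['R'])[0],c['t'],c['K'],c['d'])[0])
P=cloud(c); m=(P[...,2]>.009)&(P[...,2]<.045)
m=m.astype(np.uint8); k,l,st,ce=cv2.connectedComponentsWithStats(m)
for i in range(1,k):
    if st[i,4]>300:
        q=P[l==i]; r=cv2.minAreaRect((q[:,:2]*1000).astype(np.float32)); print(st[i],np.round(r[0],1),np.round(r[1],1),r[2],np.percentile(q[:,2],95))
```

```text
0.975 [0.38314986 0.33787401 0.22050749] [2.02920154e-05 5.80969196e-01 8.13925505e-01 2.55283985e-04] [6.77023197e-01 1.88694353e-01 2.14726293e+00 1.37335563e-04
 8.05132862e-01 3.45969673e-01]
[0.35996445 0.40565583 0.31282589] [ 0.0836965  -0.24114143 -0.96687419]
[[[312.56732745 236.87278494]]

 [[312.5118336  179.56927527]]]
[  16    0  103   45 1656] [168.5 431.9] [62.  30.1] 20.038162231445312 0.04474746777204744
[468 177  31  30 720] [497.3 414.9] [22.3 22.3] 25.17731285095215 0.01713751380666878
[ 293  182   48  119 4196] [386.1 335.4] [37.  90.9] 18.689271926879883 0.032551279098386315
[ 280  357   60   50 1144] [420.  212.1] [52.6 39.7] 39.036685943603516 0.01976912821971544
[410 356  20  33 374] [510.5 247.5] [ 2.5 32.9] 3.4744415283203125 0.035236635866417045
```

View pics/w1.png

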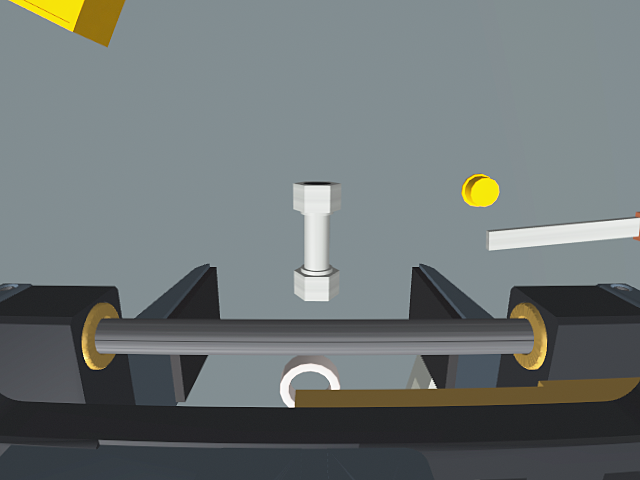

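The wrist view shows the coupling from (317,182) to (317,300), with the tape below at (310,385). The coupling's box measures 37 x 91 mm centred at (0.386, 0.335), which fits its known size. I'll grasp there.

Run:
```python
from h import *
go(.3855,.3357,.021,18.8)
```

```text
shift [-0.0034  0.0013  0.1396] turns [(array([ 0.0002, -0.0001,  0.0012]), 'j6~22'), (array([ 2.000e-04,  4.000e-04, -9.988e-01]), 'j6~-158')] dist 0.14
```

Request:
send_rows([
  [0, 0, 0, -0.0034, 0.0013, 0.05, 0.2],
  [0, 0, 0, -0.0034, 0.0013, 0.09, 0.2],
  [0, 0, 0, -0.0034, 0.0013, 0.12, 0.2],
  [0, 0, 0, -0.0034, 0.0013, 0.1396, 0.2],
  [0, 0, 0, -0.0034, 0.0013, 0.1396, 0.2],
])

```text
t: 1.65
tcp_pos: [0.385, 0.3362, 0.0799]
eef_rot: [-0.0, 0.58, 0.815, -0.0]
force: [-0.2, 0.7, 0.9]
gripper_width: 0.599
grasp_force: 0.0
```

Request:
send_rows([
  [0, 0, 0, 0, 0, 0, 0.2],
  [0, 0, 0, 0, 0, 0, -1],
  [0, 0, 0, 0, 0, 0, -1],
  [0, 0, 0, 0, 0, 0, -1],
  [0, 0, 0, 0, 0, 0, -1],
])

```text
t: 2.28
tcp_pos: [0.3853, 0.3349, 0.0808]
eef_rot: [0.0, 0.581, 0.814, 0.0]
force: [-0.1, 0.6, 0.7]
gripper_width: 0.211
grasp_force: 30.0
```

Request:
send_rows([
  [0, 0, 0, 0, 0, 0, -1],
  [0, 0, 0, 0, 0, 0, -1],
  [0, 0, 0, 0, 0, 0, -1],
])

```text
t: 2.65
tcp_pos: [0.3854, 0.3349, 0.0808]
eef_rot: [0.0, 0.581, 0.814, 0.0]
force: [1.0, 0.1, 2.8]
gripper_width: 0.213
grasp_force: 30.0
```

Gripped at about 20 mm. Next I lift and plan the transfer.

Request:
send_rows([
  [0, 0, 0, 0, 0, -0.04, -1],
  [0, 0, 0, 0, 0, -0.09, -1],
  [0, 0, 0, 0, 0, -0.12, -1],
  [0, 0, 0, 0, 0, -0.12, -1],
])

```text
t: 3.15
tcp_pos: [0.3858, 0.3352, 0.2023]
eef_rot: [0.0, 0.581, 0.814, 0.002]
force: [-0.7, -0.5, -2.6]
gripper_width: 0.213
grasp_force: 30.0
```

Run:
```python
from h import *
s=robot.sense(); print(s['tcp_pos'],s['gripper_width'])
go(.616,-.074,.141,83.1)
```

```text
[0.38579795 0.3352277  0.20231493] 0.2130744224378103
shift [-0.4619  0.0845  0.0011] turns [(array([ 1.100e-03,  3.000e-04, -3.562e-01]), 'j6~-90'), (array([ 3.000e-04, -1.300e-03,  6.438e-01]), 'j6~90')] dist 0.47
```

Request:
send_rows([
  [0, 0, -0.05, -0.05, 0.009, 0, -1],
  [0, 0, -0.1, -0.105, 0.019, 0, -1],
  [0, 0, -0.15, -0.16, 0.029, 0, -1],
  [0, 0, -0.2, -0.215, 0.039, 0, -1],
  [0, 0, -0.25, -0.27, 0.049, 0, -1],
])

```text
t: 3.78
tcp_pos: [0.5192, 0.0935, 0.1989]
eef_rot: [-0.001, 0.223, 0.975, -0.0]
force: [0.9, 1.1, -2.0]
gripper_width: 0.214
grasp_force: 30.0
```

Run:
```python
from h import *
s=robot.sense(); print(s['tcp_pos'],s['gripper_width'])
go(.616,-.074,.141,83.1)
```

```text
[0.51921974 0.09349068 0.19887374] 0.21356034064417914
shift [-0.1599 -0.1089 -0.0023] turns [(array([-0.0003, -0.0007, -0.1046]), 'j6~-90'), (array([-9.000e-04,  4.000e-04,  8.954e-01]), 'j6~90')] dist 0.193
```

Request:
send_rows([
  [0, 0, -0.05, -0.045, -0.03, -0.002, -1],
  [0, 0, -0.105, -0.09, -0.06, -0.002, -1],
  [0, 0, -0.105, -0.13, -0.088, -0.002, -1],
  [0, 0, -0.105, -0.16, -0.109, -0.002, -1],
  [0, 0, -0.105, -0.16, -0.109, -0.002, -1],
])

```text
t: 4.4
tcp_pos: [0.6154, -0.0746, 0.2005]
eef_rot: [-0.001, 0.063, 0.998, 0.0]
force: [-1.1, 0.2, -1.5]
gripper_width: 0.211
grasp_force: 30.0
```

Run:
```python
from h import *
s=robot.sense(); print(s['t'],s['tcp_pos'],s['gripper_width'])
go(.614,-.074,.062,83.1)
import pickle
c=shot('top'); save(c,'top1.png'); pickle.dump(c,open('top1.pkl','wb'))
top=pickle.load(open('top0.pkl','rb'))
for n,uv in dict(sleeve=[(182,168),(245,165)],tee=[(268,152),(328,156)],coup=[(349,152),(412,157)],nut=[(432,168),(494,165)]).items(): 
    X=ray(top,uv,.075); print(n,np.round(X[:,:2],4).tolist(),np.linalg.norm(X[0]-X[1]))
w=cv2.resize(c['color'][140:270,160:520,::-1],None,fx=2.2,fy=2.2,interpolation=cv2.INTER_CUBIC); cv2.imwrite('pics/top1c.png',w)
```

```text
4.4 [ 0.61544738 -0.07464243  0.20049437] 0.21057197924725155
shift [0.0014 0.0005 0.0785] turns [(array([-0.    , -0.0006, -0.002 ]), 'j6~-90'), (array([-0.001,  0.   ,  0.998]), 'j6~90')] dist 0.079
sleeve [[0.6592, 0.2888], [0.6666, 0.1714]] 0.11761074758548065
tee [[0.6922, 0.1293], [0.6862, 0.0172]] 0.11233114420442074
coup [[0.6945, -0.0219], [0.6868, -0.1396]] 0.11791867269752114
nut [[0.6663, -0.1768], [0.6741, -0.2928]] 0.11628359759454589
```

View pics/top1c.png

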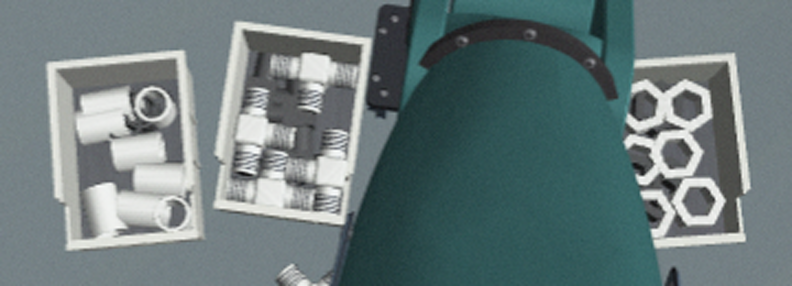

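The top view shows the gripper over the coupling bin, with the sleeve and tee bins clear to its left. The corner rays agree with the bin centre at about (0.616, -0.073). Lowering now.

Request:
send_rows([
  [0, 0, 0, 0.001, 0, 0.03, -1],
  [0, 0, 0, 0.001, 0, 0.055, -1],
  [0, 0, 0, 0.001, 0, 0.07, -1],
  [0, 0, 0, 0.001, 0, 0.08, -1],
  [0, 0, 0, 0.001, 0, 0.08, -1],
])

```text
t: 5.08
tcp_pos: [0.6141, -0.0724, 0.1222]
eef_rot: [-0.0, 0.062, 0.998, 0.0]
force: [-0.3, 0.3, -0.8]
gripper_width: 0.216
grasp_force: 30.0
```

Request:
send_rows([
  [0, 0, 0, 0, 0, 0, -1],
  [0, 0, 0, 0, 0, 0, -1],
])

```text
t: 5.32
tcp_pos: [0.6147, -0.0727, 0.1234]
eef_rot: [0.001, 0.062, 0.998, -0.0]
force: [0.3, -0.5, -2.0]
gripper_width: 0.212
grasp_force: 30.0
```

Request:
send_rows([
  [0, 0, 0, 0, 0, 0.0025, -1],
  [0, 0, 0, 0, 0, 0.0025, -1],
])

```text
t: 5.58
tcp_pos: [0.6143, -0.0726, 0.1201]
eef_rot: [-0.0, 0.062, 0.998, -0.0]
force: [-0.3, -0.0, -2.8]
gripper_width: 0.214
grasp_force: 30.0
```

Run:
```python
from h import *
s=robot.sense(); print(s['tcp_pos'],s['force'])
```

```text
[ 0.61428338 -0.07263183  0.12007814] [-0.26951754 -0.03127229 -2.75299816]
```

Now I release it, go straight up, and plan the tee.

Request:
send_rows([
  [0, 0, 0, 0, 0, 0, -0.1],
  [0, 0, 0, 0, 0, 0, -0.1],
  [0, 0, 0, 0, 0, 0, -0.1],
])

```text
t: 5.95
tcp_pos: [0.6145, -0.0726, 0.1203]
eef_rot: [0.0, 0.062, 0.998, -0.0]
force: [0.1, 0.3, -0.2]
gripper_width: 0.449
grasp_force: 0.0
```

Request:
send_rows([
  [0, 0, 0, 0, 0, -0.02, -0.1],
  [0, 0, 0, 0, 0, -0.05, -0.1],
  [0, 0, 0, 0, 0, -0.09, 1],
  [0, 0, 0, 0, 0, -0.09, 1],
])

```text
t: 6.45
tcp_pos: [0.616, -0.0729, 0.2146]
eef_rot: [0.003, 0.062, 0.998, -0.0]
force: [-0.7, 0.5, -0.1]
gripper_width: 0.639
grasp_force: 0.0
```

Run:
```python
from h import *
s=robot.sense(); print(s['tcp_pos'],s['gripper_width'])
go(.472,.055,.15,-44)
```

```text
[ 0.61604518 -0.07287094  0.21457796] 0.6393323750110808
shift [0.1588 0.109  0.0036] turns [(array([-0.001 ,  0.0018, -0.2951]), 'j6~-129'), (array([0.0021, 0.0011, 0.7049]), 'j6~51')] dist 0.193
```

Request:
send_rows([
  [0, 0, 0.055, 0.035, 0.02, 0.003, 1],
  [0, 0, 0.11, 0.07, 0.05, 0.003, 1],
  [0, 0, 0.165, 0.11, 0.075, 0.003, 1],
  [0, 0, 0.22, 0.14, 0.095, 0.003, 1],
  [0, 0, 0.275, 0.159, 0.109, 0.003, 1],
])

```text
t: 7.08
tcp_pos: [0.4686, 0.056, 0.2073]
eef_rot: [-0.0, 0.476, 0.879, -0.0]
force: [0.3, -0.5, -0.4]
gripper_width: 1.003
grasp_force: 0.0
```

Request:
send_rows([
  [0, 0, 0.055, 0, 0, 0, 1],
  [0, 0, 0.11, 0, 0, 0, 1],
  [0, 0, 0.165, 0, 0, 0, 1],
  [0, 0, 0.22, 0, 0, 0, 1],
  [0, 0, 0.275, 0, 0, 0, 1],
])

```text
t: 7.7
tcp_pos: [0.4699, 0.0552, 0.2073]
eef_rot: [0.0, 0.801, 0.599, -0.0]
force: [0.5, -0.2, -0.2]
gripper_width: 0.997
grasp_force: 0.0
```

Request:
send_rows([
  [0, 0, 0.055, 0, 0, 0, 1],
  [0, 0, 0.11, 0, 0, 0, 1],
  [0, 0, 0.155, 0, 0, 0, 1],
  [0, 0, 0.155, 0, 0, 0, 1],
  [0, 0, 0.155, 0, 0, 0, 1],
])

```text
t: 8.32
tcp_pos: [0.47, 0.0552, 0.2072]
eef_rot: [-0.0, 0.92, 0.392, 0.0]
force: [-0.4, 0.3, -0.3]
gripper_width: 0.998
grasp_force: 0.0
```

```bash
cat >> h.py <<'E'
def comps(c,lo=.009,hi=.05,mn=300):
    P=cloud(c); m=((P[...,2]>lo)&(P[...,2]<hi)).astype(np.uint8); k,l,st,ce=cv2.connectedComponentsWithStats(m)
    for i in range(1,k):
        if st[i,4]>mn:
            q=P[l==i]; r=cv2.minAreaRect((q[:,:2]*1000).astype(np.float32)); print(st[i],np.round(r[0],1),np.round(r[1],1),round(r[2],1),'z95',round(float(np.percentile(q[:,2],95)),4))
E
python3 - <<'E'
from h import *
s=robot.sense(); print(s['tcp_pos'],s['gripper_width'],s['joint_pos'])
c=shot('wrist'); save(c,'w2.png'); comps(c)
go(.472,.055,.021,-44)
E
```

```text
[0.47001556 0.05521888 0.20724884] 0.9976113765313867 [6.76843544e-02 1.54394541e-01 2.22303140e+00 3.06042241e-05
 7.64166241e-01 8.32814753e-01]
[ 188    0  106   68 3019] [533.  195.6] [38.2 73.9] 38.4 z95 0.0375
[ 251    0   81   88 1391] [555. 166.] [79.3  7.9] 5.2 z95 0.0484
[  310     0   284   203 30951] [615.8  81.5] [105.5 145.2] 83.3 z95 0.0423
[  88   99   77   76 2774] [425.4 204.8] [53.  53.1] 20.7 z95 0.0197
[ 446  112  194  207 5137] [600.6 -29.3] [176.8  82.7] 24.7 z95 0.0482
[ 474  150  166  136 6438] [617.4 -69.2] [ 59.1 142.1] 74.9 z95 0.038
[ 284  187   70  103 4122] [473.3  53.3] [76.6 51.5] 42.9 z95 0.0273
[ 583  245   57   45 1637] [ 629.1 -115.1] [32.  60.9] 84.5 z95 0.0395
[ 42 249  33  37 593] [303.4 180.3] [32.9 13.9] 63.4 z95 0.0145
[ 388  355   45   34 1083] [455.7 -67.6] [31.6 24.9] 74.9 z95 0.0423
[206 363  27  28 571] [327.7  23.5] [22.6 22. ] 18.0 z95 0.0167
shift [0.0012 0.0015 0.1262] turns [(array([ 0.    , -0.    ,  0.0007]), 'j6~51'), (array([ 0.    ,  0.    , -0.9993]), 'j6~-129')] dist 0.126
```

View pics/w2.png

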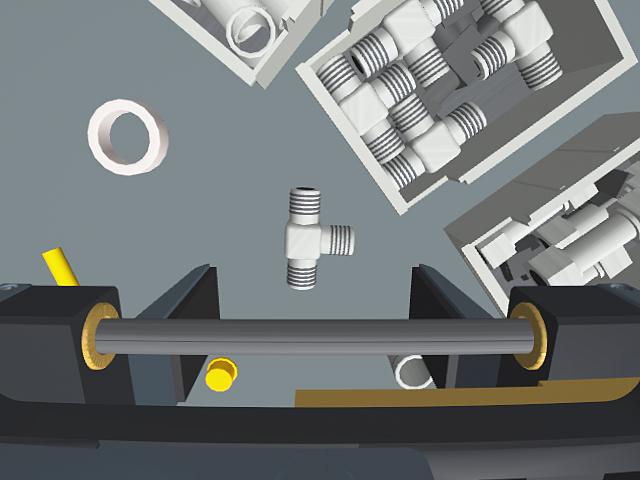

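The wrist view shows the tee with its block at (303,240) and the branch to the right. Its box is 76.6 x 51.5 mm at (0.473, 0.053), as expected, and the tee bin's inside centre reads (0.616, 0.082).

Request:
send_rows([
  [0, 0, 0.008, 0.001, 0.004, 0.05, 0.7],
  [0, 0, 0.008, 0.001, 0.004, 0.09, 0.7],
  [0, 0, 0.008, 0.001, 0.004, 0.112, 0.7],
  [0, 0, 0.008, 0.001, 0.004, 0.1255, 0.7],
  [0, 0, 0.008, 0.001, 0.004, 0.1255, 0.7],
])

```text
t: 9.0
tcp_pos: [0.4734, 0.0531, 0.0813]
eef_rot: [-0.0, 0.925, 0.379, -0.001]
force: [-0.2, 0.3, -1.0]
gripper_width: 0.85
grasp_force: 0.0
```

Request:
send_rows([
  [0, 0, 0, 0, 0, 0, 0.7],
  [0, 0, 0, 0, 0, 0, -0.2],
  [0, 0, 0, 0, 0, 0, -1],
  [0, 0, 0, 0, 0, 0, -1],
  [0, 0, 0, 0, 0, 0, -1],
])

```text
t: 9.62
tcp_pos: [0.4738, 0.0532, 0.0819]
eef_rot: [0.0, 0.925, 0.379, 0.0]
force: [-0.6, -0.1, 7.2]
gripper_width: 0.563
grasp_force: 30.0
```

Request:
send_rows([
  [0, 0, 0, 0, 0, 0, -1],
  [0, 0, 0, 0, 0, 0, -1],
])

```text
t: 9.88
tcp_pos: [0.4738, 0.0532, 0.0819]
eef_rot: [0.0, 0.925, 0.379, 0.0]
force: [-1.3, -0.6, 7.8]
gripper_width: 0.56
grasp_force: 30.0
```

Request:
send_rows([
  [0, 0, 0, 0, 0, -0.03, -1],
  [0, 0, 0, 0, 0, -0.07, -1],
  [0, 0, 0, 0, 0, -0.11, -1],
  [0, 0, 0, 0, 0, -0.11, -1],
  [0, 0, 0, 0, 0, -0.11, -1],
])

```text
t: 10.5
tcp_pos: [0.4732, 0.0531, 0.191]
eef_rot: [-0.0, 0.925, 0.379, -0.0]
force: [-0.9, -0.1, -0.9]
gripper_width: 0.563
grasp_force: 30.0
```

Run:
```python
from h import *
s=robot.sense(); print(s['tcp_pos'],s['gripper_width'],s['force'])
c=shot('wrist'); save(c,'w3.png')
go(.6155,.082,.131,-6.9)
```

```text
[0.473197   0.05313099 0.19098615] 0.5627084806910677 [-0.90802997 -0.06556615 -0.89076772]
shift [ 0.1218  0.0794 -0.0007] turns [(array([-0.0005,  0.0003, -0.2142]), 'j6~14'), (array([4.000e-04, 6.000e-04, 7.858e-01]), 'j6~194')] dist 0.145
```

View pics/w3.png

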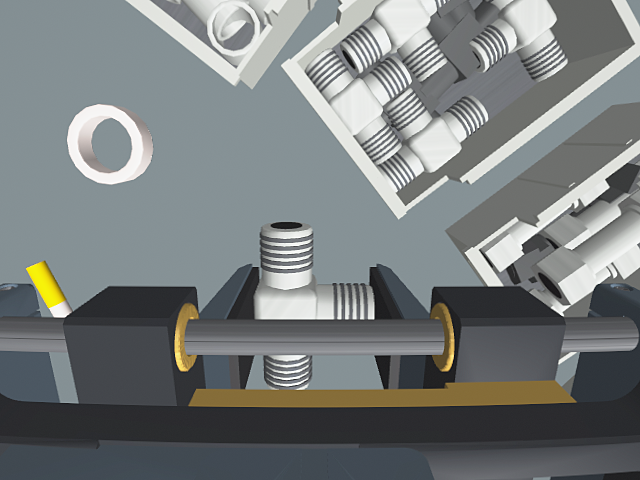

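The tee is held square between the pads (block at (290,300)). Moving it over the tee bin.

Request:
send_rows([
  [0, 0, -0.05, 0.03, 0.02, 0, -1],
  [0, 0, -0.1, 0.06, 0.04, 0, -1],
  [0, 0, -0.15, 0.09, 0.06, 0, -1],
  [0, 0, -0.2, 0.12, 0.079, 0, -1],
  [0, 0, -0.214, 0.122, 0.079, 0, -1],
])

```text
t: 11.18
tcp_pos: [0.6174, 0.0827, 0.1897]
eef_rot: [-0.0, 0.748, 0.664, -0.001]
force: [-1.4, -0.7, -1.6]
gripper_width: 0.562
grasp_force: 30.0
```

Request:
send_rows([
  [0, 0, 0, 0, 0, 0, -1],
  [0, 0, 0, 0, 0, 0, -1],
])

```text
t: 11.42
tcp_pos: [0.6153, 0.0823, 0.1906]
eef_rot: [-0.001, 0.749, 0.663, -0.001]
force: [-0.9, 0.3, -1.7]
gripper_width: 0.562
grasp_force: 30.0
```

Run:
```python
from h import *
s=robot.sense(); print(s['tcp_pos'],s['gripper_width'],s['force'])
go(.6155,.082,.061,-6.9)
```

```text
[0.61527384 0.0823054  0.19062792] 0.5620505301775576 [-0.92151399  0.34407145 -1.71059355]
shift [-0.0002  0.0004  0.0696] turns [(array([-0.0005,  0.0001, -0.0006]), 'j6~14'), (array([2.000e-04, 8.000e-04, 9.994e-01]), 'j6~194')] dist 0.07
```

Request:
send_rows([
  [0, 0, 0, 0, 0, 0.03, -1],
  [0, 0, 0, 0, 0, 0.05, -1],
  [0, 0, 0, 0, 0, 0.062, -1],
  [0, 0, 0, 0, 0, 0.0695, -1],
  [0, 0, 0, 0, 0, 0.0695, -1],
])

```text
t: 12.05
tcp_pos: [0.616, 0.0824, 0.122]
eef_rot: [-0.0, 0.749, 0.663, -0.0]
force: [-0.1, 0.5, -0.9]
gripper_width: 0.566
grasp_force: 30.0
```

Request:
send_rows([
  [0, 0, 0, 0, 0, 0, -1],
  [0, 0, 0, 0, 0, 0, -1],
])

```text
t: 12.3
tcp_pos: [0.6163, 0.0825, 0.1227]
eef_rot: [0.0, 0.749, 0.663, 0.0]
force: [0.8, -0.3, -1.2]
gripper_width: 0.563
grasp_force: 30.0
```

Request:
send_rows([
  [0, 0, 0, 0, 0, 0.0015, -1],
  [0, 0, 0, 0, 0, 0.0015, -1],
  [0, 0, 0, 0, 0, 0.0015, 0.5],
  [0, 0, 0, 0, 0, 0.0015, 0.5],
  [0, 0, 0, 0, 0, 0.0015, 0.5],
])

```text
t: 12.92
tcp_pos: [0.6161, 0.0825, 0.1207]
eef_rot: [0.0, 0.749, 0.663, 0.0]
force: [-0.6, 0.5, 0.9]
gripper_width: 0.751
grasp_force: 0.0
```

Request:
send_rows([
  [0, 0, 0, 0, 0, 0, 0.5],
  [0, 0, 0, 0, 0, -0.02, 0.5],
  [0, 0, 0, 0, 0, -0.05, 0.5],
  [0, 0, 0, 0, 0, -0.09, 0.5],
  [0, 0, 0, 0, 0, -0.09, 0.5],
])

```text
t: 13.55
tcp_pos: [0.6177, 0.0826, 0.2151]
eef_rot: [0.002, 0.749, 0.663, 0.002]
force: [0.6, -0.1, -0.4]
gripper_width: 0.746
grasp_force: 0.0
```

Run:
```python
from h import *
s=robot.sense(); print(s['tcp_pos'],s['gripper_width'],s['force'])
for a in (17,-43,77): go(.385,-.3225,.15,a)
```

```text
[0.61770546 0.08261541 0.21506215] 0.7464107694699441 [ 0.63541075 -0.08307129 -0.36552848]
shift [-0.4303 -0.1821  0.0034] turns [(array([ 0.0019, -0.    , -0.133 ]), 'j6~-57'), (array([-0.    , -0.0027,  0.867 ]), 'j6~123')] dist 0.467
shift [-0.4303 -0.1821  0.0034] turns [(array([ 0.0017, -0.001 ,  0.2004]), 'j6~3'), (array([ 0.0013,  0.0022, -0.7996]), 'j6~-177')] dist 0.467
shift [-0.4303 -0.1821  0.0034] turns [(array([ 0.0018,  0.001 , -0.4663]), 'j6~-117'), (array([ 0.0011, -0.0019,  0.5337]), 'j6~63')] dist 0.467
```

Request:
send_rows([
  [0, 0, 0.04, -0.05, -0.021, 0, 1],
  [0, 0, 0.08, -0.1, -0.042, 0, 1],
  [0, 0, 0.12, -0.15, -0.063, 0, 1],
  [0, 0, 0.16, -0.2, -0.085, 0, 1],
  [0, 0, 0.2, -0.25, -0.106, 0, 1],
])

```text
t: 14.18
tcp_pos: [0.4794, -0.1542, 0.2109]
eef_rot: [0.0, 0.918, 0.397, 0.0]
force: [1.3, -1.3, 0.5]
gripper_width: 0.999
grasp_force: 0.0
```

Run:
```python
from h import *
go(.385,-.3225,.15,-43)
```

```text
shift [-0.1874  0.0463  0.0009] turns [(array([ 0.0001, -0.    , -0.0009]), 'j6~3'), (array([-0.000e+00, -1.000e-04,  9.991e-01]), 'j6~183')] dist 0.193
```

Request:
send_rows([
  [0, 0, 0, -0.05, 0.012, 0, 1],
  [0, 0, 0, -0.1, 0.025, 0, 1],
  [0, 0, 0, -0.15, 0.037, 0, 1],
  [0, 0, 0, -0.187, 0.046, 0, 1],
  [0, 0, 0, -0.187, 0.046, 0, 1],
])

```text
t: 14.8
tcp_pos: [0.3859, -0.3228, 0.2109]
eef_rot: [0.0, 0.917, 0.398, 0.0]
force: [1.2, 0.2, 0.4]
gripper_width: 0.999
grasp_force: 0.0
```

Request:
send_rows([
  [0, 0, 0, 0, 0, 0, 1],
  [0, 0, 0, 0, 0, 0, 1],
])

```text
t: 15.05
tcp_pos: [0.3873, -0.3204, 0.2107]
eef_rot: [-0.0, 0.917, 0.4, -0.0]
force: [0.8, -0.5, 0.4]
gripper_width: 1.0
grasp_force: 0.0
```

Run:
```python
from h import *
s=robot.sense(); print(s['tcp_pos'],s['gripper_width'],s['joint_pos'])
c=shot('wrist'); save(c,'w4.png'); comps(c)
go(.385,-.3225,.021,-43)
```

```text
[ 0.3872711  -0.32037783  0.2106553 ] 1.0002425959574013 [-7.37542534e-01  1.93241598e-01  2.16606239e+00  7.08016958e-05
  7.82445340e-01  1.07215919e-02]
[ 343    0  110   98 1558] [ 518.4 -258.2] [ 6.4 95.2] 5.2 z95 0.049
[ 382    0  110   59 3344] [ 544.7 -266.9] [35.1 69.4] 53.1 z95 0.0379
[454   0  81  81 985] [ 569.5 -297.3] [81.1  1.2] 5.3 z95 0.0483
[200  61  50  77 705] [ 413.2 -211.3] [53.6 16.7] 23.8 z95 0.0485
[ 19  75  36  34 895] [ 313.7 -100.7] [22.2 23.5] 18.5 z95 0.0169
[ 289  213   56   64 2020] [ 386.9 -324.5] [46.6 41. ] 49.2 z95 0.0248
shift [-0.0031 -0.0003  0.1297] turns [(array([-0.    , -0.    ,  0.0007]), 'j6~3'), (array([ 0.000e+00, -1.000e-04, -9.993e-01]), 'j6~-177')] dist 0.13
```

View pics/w4.png

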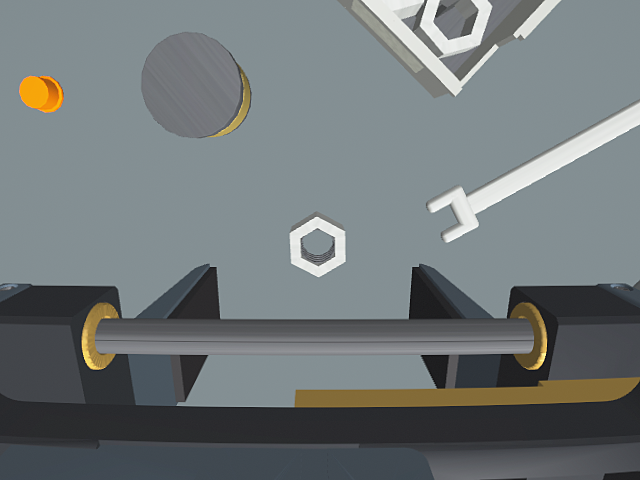

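The nut is at (318,246) in the wrist view, its flats facing the pads. Its box is 46.6 x 41 mm at (0.387, -0.3245), as it should be.

Run:
```python
from h import *
go(.3865,-.324,.021,-41.5)
```

```text
shift [-0.0032  0.0019  0.1297] turns [(array([-0.    , -0.    , -0.0076]), 'j6~2'), (array([-0.000e+00,  1.000e-04,  9.924e-01]), 'j6~182')] dist 0.13
```

Request:
send_rows([
  [0, 0, -0.0076, -0.003, 0.002, 0.05, 0.5],
  [0, 0, -0.0076, -0.003, 0.002, 0.09, 0.5],
  [0, 0, -0.0076, -0.003, 0.002, 0.115, 0.5],
  [0, 0, -0.0076, -0.003, 0.002, 0.129, 0.5],
  [0, 0, -0.0076, -0.003, 0.002, 0.129, 0.5],
])

```text
t: 15.72
tcp_pos: [0.3864, -0.3243, 0.0813]
eef_rot: [-0.001, 0.912, 0.41, -0.0]
force: [-0.2, -0.9, -0.3]
gripper_width: 0.75
grasp_force: 0.0
```

Request:
send_rows([
  [0, 0, 0, 0, 0, 0, 0.5],
  [0, 0, 0, 0, 0, 0, -0.2],
  [0, 0, 0, 0, 0, 0, -1],
  [0, 0, 0, 0, 0, 0, -1],
  [0, 0, 0, 0, 0, 0, -1],
])

```text
t: 16.35
tcp_pos: [0.3864, -0.3248, 0.0819]
eef_rot: [0.0, 0.912, 0.41, 0.0]
force: [-1.1, 0.7, 6.9]
gripper_width: 0.447
grasp_force: 30.0
```

Request:
send_rows([
  [0, 0, 0, 0, 0, 0, -1],
  [0, 0, 0, 0, 0, 0, -1],
])

```text
t: 16.6
tcp_pos: [0.3864, -0.3249, 0.0819]
eef_rot: [0.0, 0.912, 0.41, 0.0]
force: [-1.3, 1.6, 6.6]
gripper_width: 0.447
grasp_force: 30.0
```

Request:
send_rows([
  [0, 0, 0, 0, 0, -0.03, -1],
  [0, 0, 0, 0, 0, -0.07, -1],
  [0, 0, 0, 0, 0, -0.11, -1],
  [0, 0, 0, 0, 0, -0.11, -1],
])

```text
t: 17.1
tcp_pos: [0.3873, -0.3256, 0.1941]
eef_rot: [0.002, 0.912, 0.41, 0.001]
force: [0.1, 0.2, -2.3]
gripper_width: 0.448
grasp_force: 30.0
```

Run:
```python
from h import *
s=robot.sense(); print(s['tcp_pos'],s['gripper_width'],s['force'])
go(.595,-.242,.131,5)
```

```text
[ 0.38726776 -0.32558978  0.19412089] 0.44790484549164944 [ 0.11070335  0.17690247 -2.30790502]
shift [0.2004 0.0999 0.0036] turns [(array([ 0.0014,  0.0006, -0.2587]), 'j6~-27'), (array([ 0.0008, -0.0017,  0.7413]), 'j6~153')] dist 0.224
```

Request:
send_rows([
  [0, 0, -0.055, 0.045, 0.022, 0, -1],
  [0, 0, -0.11, 0.09, 0.045, 0, -1],
  [0, 0, -0.165, 0.135, 0.067, 0, -1],
  [0, 0, -0.22, 0.175, 0.087, 0, -1],
  [0, 0, -0.259, 0.2, 0.1, 0, -1],
])

```text
t: 17.73
tcp_pos: [0.595, -0.2402, 0.1899]
eef_rot: [-0.001, 0.673, 0.74, -0.0]
force: [-0.8, -0.9, -0.9]
gripper_width: 0.449
grasp_force: 30.0
```

Request:
send_rows([
  [0, 0, 0, 0, 0, 0, -1],
  [0, 0, 0, 0, 0, 0, -1],
])

```text
t: 17.98
tcp_pos: [0.5928, -0.2414, 0.1904]
eef_rot: [-0.001, 0.676, 0.737, -0.0]
force: [-0.7, 0.4, -1.1]
gripper_width: 0.45
grasp_force: 30.0
```

Run:
```python
from h import *
s=robot.sense(); print(s['tcp_pos'],s['gripper_width'],s['force'])
go(.595,-.242,.061,5)
```

```text
[ 0.59276101 -0.24135504  0.19036477] 0.4502524204068551 [-0.70920668  0.41903601 -1.1292867 ]
shift [-0.0009  0.0023  0.0694] turns [(array([-0.0006, -0.0003, -0.0003]), 'j6~-27'), (array([-5.000e-04,  9.000e-04,  9.997e-01]), 'j6~153')] dist 0.069
```

Request:
send_rows([
  [0, 0, 0, -0.001, 0.002, 0.03, -1],
  [0, 0, 0, -0.001, 0.002, 0.05, -1],
  [0, 0, 0, -0.001, 0.002, 0.062, -1],
  [0, 0, 0, -0.001, 0.002, 0.0695, -1],
  [0, 0, 0, -0.001, 0.002, 0.0695, -1],
])

```text
t: 18.6
tcp_pos: [0.5958, -0.2423, 0.122]
eef_rot: [-0.0, 0.675, 0.738, -0.0]
force: [0.6, -0.2, -1.6]
gripper_width: 0.447
grasp_force: 30.0
```

Request:
send_rows([
  [0, 0, 0, 0, 0, 0, -1],
  [0, 0, 0, 0, 0, 0, -1],
])

```text
t: 18.85
tcp_pos: [0.5962, -0.2424, 0.1227]
eef_rot: [0.0, 0.675, 0.738, 0.0]
force: [-0.2, 0.1, -0.4]
gripper_width: 0.446
grasp_force: 30.0
```

Request:
send_rows([
  [0, 0, 0, 0, 0, 0.0015, -1],
  [0, 0, 0, 0, 0, 0.0015, -1],
  [0, 0, 0, 0, 0, 0.0015, 0.4],
  [0, 0, 0, 0, 0, 0.0015, 0.4],
  [0, 0, 0, 0, 0, 0.0015, 0.4],
])

```text
t: 19.48
tcp_pos: [0.596, -0.2423, 0.1207]
eef_rot: [0.0, 0.675, 0.738, 0.0]
force: [-0.8, -0.8, -0.4]
gripper_width: 0.697
grasp_force: 0.0
```

Request:
send_rows([
  [0, 0, 0, 0, 0, 0, 0.4],
  [0, 0, 0, 0, 0, -0.02, 0.4],
  [0, 0, 0, 0, 0, -0.05, 0.4],
  [0, 0, 0, 0, 0, -0.09, 0.4],
  [0, 0, 0, 0, 0, -0.09, 0.4],
])

```text
t: 20.1
tcp_pos: [0.5975, -0.243, 0.2152]
eef_rot: [0.003, 0.675, 0.738, 0.001]
force: [0.7, -0.1, 0.1]
gripper_width: 0.698
grasp_force: 0.0
```

Run:
```python
from h import *
s=robot.sense(); print(s['tcp_pos'],s['gripper_width'],s['force'])
for a in (-8,30,80): go(.456,-.067,.16,a)
```

```text
[ 0.59750052 -0.24296774  0.21517336] 0.6981372236510572 [ 0.66650599 -0.09798629  0.08727832]
shift [ 0.1877 -0.1254 -0.006 ] turns [(array([0.0018, 0.0007, 0.0725]), 'j6~-0'), (array([-0.0011,  0.0026, -0.9275]), 'j6~-180')] dist 0.226
shift [ 0.1877 -0.1254 -0.006 ] turns [(array([ 0.0015,  0.0013, -0.1386]), 'j6~-38'), (array([ 0.0018, -0.002 ,  0.8614]), 'j6~142')] dist 0.226
shift [ 0.1877 -0.1254 -0.006 ] turns [(array([ 0.0008,  0.0019, -0.4164]), 'j6~-88'), (array([ 0.002 , -0.0009,  0.5836]), 'j6~92')] dist 0.226
```

Request:
send_rows([
  [0, 0, 0.03, 0.047, -0.031, -0.006, 0.4],
  [0, 0, 0.06, 0.094, -0.063, -0.006, 0.4],
  [0, 0, 0.0725, 0.14, -0.094, -0.006, 0.4],
  [0, 0, 0.0725, 0.188, -0.1254, -0.006, 0.4],
  [0, 0, 0.0725, 0.188, -0.1254, -0.006, 0.4],
])

```text
t: 20.72
tcp_pos: [0.452, -0.064, 0.2165]
eef_rot: [-0.001, 0.754, 0.657, -0.0]
force: [0.8, -0.9, -0.5]
gripper_width: 0.698
grasp_force: 0.0
```

Request:
send_rows([
  [0, 0, 0, 0, 0, 0, 0.4],
  [0, 0, 0, 0, 0, 0, 0.4],
])

```text
t: 20.98
tcp_pos: [0.4553, -0.0667, 0.2169]
eef_rot: [0.0, 0.755, 0.656, 0.0]
force: [1.0, 0.9, -0.2]
gripper_width: 0.702
grasp_force: 0.0
```

Run:
```python
from h import *
s=robot.sense(); print(s['tcp_pos'],s['gripper_width'],s['joint_pos'])
c=shot('wrist'); save(c,'w5.png'); comps(c)
go(.456,-.067,.024,-8)
```

```text
[ 0.45531919 -0.06673324  0.21688586] 0.7018102926239945 [-1.96154427e-01  1.15608660e-01  2.24456594e+00 -9.16642481e-05
  7.80734897e-01 -5.57859761e-02]
[ 21   0  27  57 952] [274.3 117.9] [39.9 14.7] 64.0 z95 0.0145
[ 400    0  225   90 2233] [598.8  31.1] [ 57.2 161.9] 62.2 z95 0.0481
[ 420    0  107   73 5783] [580.7  60.2] [47.7 72.6] 83.0 z95 0.0378
[ 537    0  103   68 5478] [652.9  53.3] [46.3 66. ] 82.9 z95 0.0463
[114 129  33  32 793] [327.4  23.6] [22.1 22.4] 89.3 z95 0.0169
[ 418  149   17  142 1290] [540.  -64.2] [107.8  11.6] 80.0 z95 0.049
[  438   155   202   148 15966] [618.5 -76.5] [103.9 145.3] 83.2 z95 0.0446
[ 297  218   43   51 1297] [458.6 -68.4] [31.2 31.1] 86.3 z95 0.0426
[ 236  355   74   35 1406] [ 408.9 -171.5] [26.  58.8] 75.3 z95 0.0485
shift [-1.000e-04  8.000e-04  1.327e-01] turns [(array([ 0.0001,  0.    , -0.0003]), 'j6~-0'), (array([ 0.000e+00, -2.000e-04,  9.997e-01]), 'j6~180')] dist 0.133
```

View pics/w5.png

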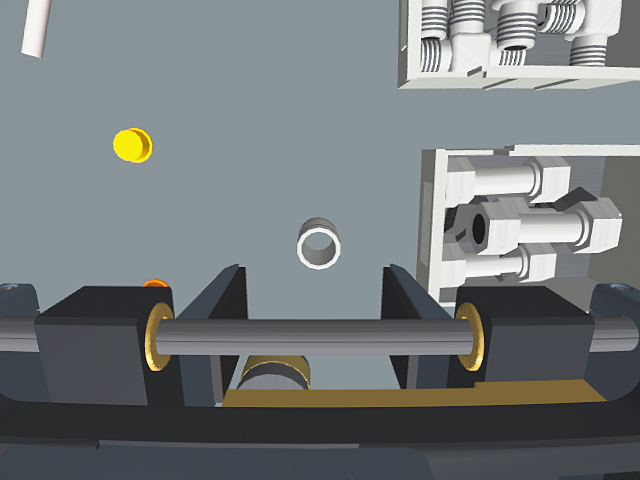

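The sleeve is at (319,244) in the wrist view. It measures 31 mm across at (0.458, -0.068), and the fingers have room around it.

Request:
send_rows([
  [0, 0, 0, -0.001, 0.003, 0.05, 0.4],
  [0, 0, 0, -0.001, 0.003, 0.09, 0.4],
  [0, 0, 0, -0.001, 0.003, 0.118, 0.4],
  [0, 0, 0, -0.001, 0.003, 0.132, 0.4],
  [0, 0, 0, -0.001, 0.003, 0.132, 0.4],
])

```text
t: 21.65
tcp_pos: [0.4573, -0.0677, 0.0842]
eef_rot: [-0.001, 0.755, 0.656, -0.0]
force: [0.1, 0.6, -0.0]
gripper_width: 0.702
grasp_force: 0.0
```

Request:
send_rows([
  [0, 0, 0, 0, 0, 0, 0.4],
  [0, 0, 0, 0, 0, 0, -0.2],
  [0, 0, 0, 0, 0, 0, -1],
  [0, 0, 0, 0, 0, 0, -1],
  [0, 0, 0, 0, 0, 0, -1],
])

```text
t: 22.28
tcp_pos: [0.4575, -0.0675, 0.0849]
eef_rot: [0.0, 0.755, 0.656, 0.0]
force: [-0.9, 0.3, 5.3]
gripper_width: 0.351
grasp_force: 30.0
```

Request:
send_rows([
  [0, 0, 0, 0, 0, 0, -1],
  [0, 0, 0, 0, 0, 0, -1],
])

```text
t: 22.52
tcp_pos: [0.4575, -0.0675, 0.0849]
eef_rot: [0.0, 0.755, 0.656, 0.0]
force: [-0.8, 0.1, 5.5]
gripper_width: 0.354
grasp_force: 30.0
```

Request:
send_rows([
  [0, 0, 0, 0, 0, -0.03, -1],
  [0, 0, 0, 0, 0, -0.07, -1],
  [0, 0, 0, 0, 0, -0.12, -1],
  [0, 0, 0, 0, 0, -0.12, -1],
])

```text
t: 23.02
tcp_pos: [0.4588, -0.0677, 0.2078]
eef_rot: [0.002, 0.755, 0.656, 0.002]
force: [0.1, -0.3, -2.0]
gripper_width: 0.354
grasp_force: 30.0
```

Run:
```python
from h import *
s=robot.sense(); print(s['tcp_pos'],s['gripper_width'],s['force'])
go(.5885,.222,.145,6)
```

```text
[ 0.45883027 -0.06771971  0.20778579] 0.35355739721766 [ 0.1394061  -0.28768855 -2.02201102]
shift [0.3049 0.0881 0.0032] turns [(array([ 0.0018,  0.0003, -0.0778]), 'j6~15'), (array([ 5.000e-04, -2.700e-03,  9.222e-01]), 'j6~195')] dist 0.317
```

Request:
send_rows([
  [0, 0, -0.02, 0.055, 0.016, 0, -1],
  [0, 0, -0.04, 0.11, 0.032, 0, -1],
  [0, 0, -0.06, 0.165, 0.048, 0, -1],
  [0, 0, -0.078, 0.22, 0.064, 0, -1],
  [0, 0, -0.078, 0.275, 0.08, 0, -1],
])

```text
t: 23.65
tcp_pos: [0.5748, 0.1955, 0.2033]
eef_rot: [-0.0, 0.668, 0.744, -0.001]
force: [1.5, 0.1, -0.8]
gripper_width: 0.352
grasp_force: 30.0
```

Request:
send_rows([
  [0, 0, 0, 0, 0, 0, -1],
  [0, 0, 0, 0, 0, 0, -1],
])

```text
t: 23.9
tcp_pos: [0.5739, 0.1935, 0.2033]
eef_rot: [-0.001, 0.669, 0.744, -0.001]
force: [0.1, -0.1, -0.7]
gripper_width: 0.351
grasp_force: 30.0
```

Run:
```python
from h import *
s=robot.sense(); print(s['tcp_pos'],s['gripper_width'],s['force'])
c=shot('wrist'); save(c,'w6.png'); comps(c,.03,.082,1500)
go(.5885,.222,.145,6)
```

```text
[0.57392455 0.19345937 0.2033172 ] 0.3511729566851899 [ 0.0774439  -0.14720056 -0.65102012]
[  212   116   277   185 12947] [588.7 225. ] [160.1 112.6] 6.7 z95 0.0756
[  242   140   189   136 13869] [584.2 224.8] [134.4  89.3] 10.7 z95 0.0373
[ 271  355   87   35 1537] [580.  102.3] [74.3 38.2] 28.0 z95 0.0627
shift [ 0.0273  0.0175 -0.0014] turns [(array([-0.0006,  0.0001,  0.0001]), 'j6~15'), (array([-2.000e-04, -9.000e-04, -9.999e-01]), 'j6~-165')] dist 0.032
```

View pics/w6.png

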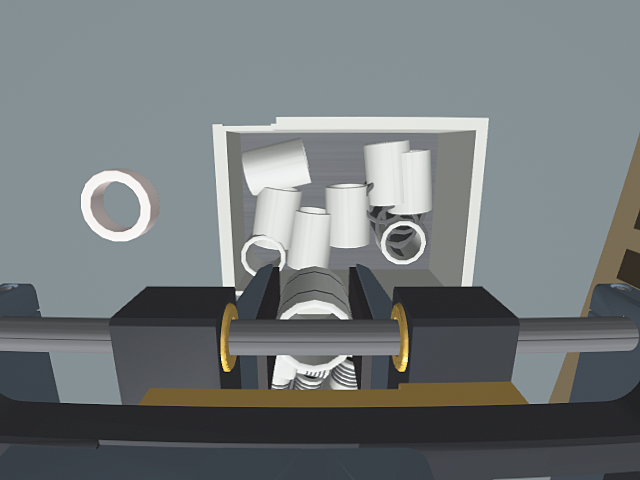

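The wrist view shows the sleeve bin at columns 215-487. Its box, 160 x 113 mm (5 mm blur), is centred at (0.5885, 0.224). The sleeve is held upright at (315,330).

Request:
send_rows([
  [0, 0, 0, 0.029, 0.0175, 0, -1],
  [0, 0, 0, 0.029, 0.0175, 0, -1],
  [0, 0, 0, 0.029, 0.0175, 0, -1],
])

```text
t: 24.32
tcp_pos: [0.5885, 0.2233, 0.2043]
eef_rot: [-0.0, 0.669, 0.743, -0.0]
force: [0.1, -0.4, -1.6]
gripper_width: 0.354
grasp_force: 30.0
```

Run:
```python
from h import *
go(.5885,.224,.065,6.3)
```

```text
shift [0.0007 0.0001 0.0793] turns [(array([-0.0003,  0.0001, -0.0016]), 'j6~15'), (array([2.000e-04, 5.000e-04, 9.984e-01]), 'j6~195')] dist 0.079
```

Request:
send_rows([
  [0, 0, 0, 0, 0, 0.03, -1],
  [0, 0, 0, 0, 0, 0.055, -1],
  [0, 0, 0, 0, 0, 0.07, -1],
  [0, 0, 0, 0, 0, 0.079, -1],
  [0, 0, 0, 0, 0, 0.079, -1],
])

```text
t: 24.95
tcp_pos: [0.589, 0.2242, 0.1255]
eef_rot: [-0.0, 0.669, 0.743, -0.0]
force: [0.4, -0.3, 0.1]
gripper_width: 0.348
grasp_force: 30.0
```

Request:
send_rows([
  [0, 0, 0, 0, 0, 0, -1],
  [0, 0, 0, 0, 0, 0, -1],
])

```text
t: 25.2
tcp_pos: [0.5895, 0.2245, 0.1263]
eef_rot: [0.0, 0.669, 0.743, 0.0]
force: [0.3, -0.3, -0.5]
gripper_width: 0.35
grasp_force: 30.0
```

Request:
send_rows([
  [0, 0, 0, 0, 0, 0.002, -1],
  [0, 0, 0, 0, 0, 0.0025, -1],
  [0, 0, 0, 0, 0, 0.0025, -1],
  [0, 0, 0, 0, 0, 0.0025, 0.2],
  [0, 0, 0, 0, 0, 0.0025, 0.2],
])

```text
t: 25.82
tcp_pos: [0.5892, 0.2244, 0.1232]
eef_rot: [0.0, 0.669, 0.743, 0.0]
force: [0.1, -0.4, 0.5]
gripper_width: 0.54
grasp_force: 0.0
```

Request:
send_rows([
  [0, 0, 0, 0, 0, 0, 0.2],
  [0, 0, 0, 0, 0, -0.02, 0.2],
  [0, 0, 0, 0, 0, -0.06, 0.2],
  [0, 0, 0, 0, 0, -0.11, 0.2],
  [0, 0, 0, 0, 0, -0.15, 0.2],
])

```text
t: 26.45
tcp_pos: [0.5893, 0.2245, 0.2767]
eef_rot: [0.001, 0.669, 0.743, 0.001]
force: [0.7, -1.4, 0.5]
gripper_width: 0.602
grasp_force: 0.0
```

Request:
send_rows([
  [0, 0, 0, 0.05, -0.05, 0, 1],
  [0, 0, 0, 0.1, -0.1, 0, 1],
  [0, 0, 0, 0.15, -0.12, 0, 1],
  [0, 0, 0, 0.2, -0.12, 0, 1],
  [0, 0, 0, 0.2, -0.12, 0, 1],
])

```text
t: 27.08
tcp_pos: [0.4479, 0.4136, 0.2748]
eef_rot: [0.0, 0.668, 0.745, 0.001]
force: [-0.4, -0.3, 0.7]
gripper_width: 1.0
grasp_force: 0.0
```

Run:
```python
from h import *
print(robot.sense()['tcp_pos'])
c=shot('top'); P=cloud(c)
cv2.imwrite('pics/top2.png',cv2.resize(c['color'][130:350,110:530,::-1],None,fx=1.9,fy=1.9,interpolation=cv2.INTER_CUBIC))
```

```text
[0.44791756 0.41362439 0.27480576]
```

View pics/top2.png

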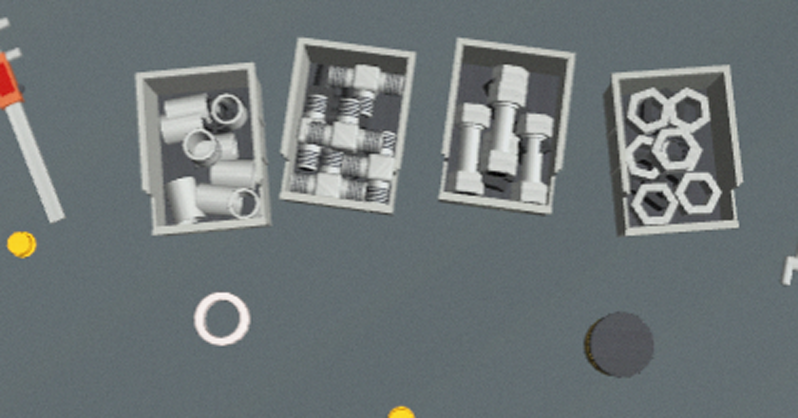

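The final top view shows all four fittings in their own bins: sleeve (200,146), tee (345,130), coupling (505,125) and nut (678,148). The tape (222,319) and tin (619,345) haven't moved, and the arm is clear.

```bash
python3 -c "
from station import close_job
print(close_job())"
```

```text
the job is handed in; nothing more can be done
None
```

The coupling, tee, nut and sleeve were each lowered into their own bin and let go there, the tape roll and grease tin were left where they stood, and the job is handed in after about 27 s of robot time.

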